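# Pack the pneumatic service kit by cap colour

## Robot

A 6-joint arm with a two-finger parallel gripper is mounted at the origin on the work surface. World frame = base frame: x ahead of the robot, y to its left, z up, the work surface at z = 0. Lengths are in m, angles in rad, forces in N, time in s.
With the tool pointing down it reaches from about 0.4 to 0.925 m from the base axis. Payload 12.5 kg.
Tool frame: the origin (TCP) lies at the very end of the fingers, on their centre line; the grasp point (between the pads) lies 19 mm behind it; z points along the fingers, y is the direction in which the jaws open and shut (so a half turn about z gives the same grasp; the last joint's range is limited). The gripper opens to 95 mm and grips with 3 to 60 N. Pads are 20 mm wide; open, the fingers measure 119 mm over their backs; the gripper's body (75 mm by 180 mm) begins 59 mm behind the grasp point.
Start: joints at [1.079, 0.491, 1.559, -0, 1.092, -0.106], TCP at [0.235, 0.579, 0.215] pointing down, gripper open.
Joint ranges: [-3.1, 3.1], [-0.84, 2.19], [0.05, 2.79], [-1.13, 4.28], [0.06, 2.93], [-2.69, 2.69]. Speed limits (rad/s): [2.22, 2.22, 2.79, 3.14, 3.14, 3.14].

## Interface

Orientations are given as [roll, pitch, yaw] about the fixed x, y, z axes, in that order (R = Rz(yaw) Ry(pitch) Rx(roll)).
In Python, from bench import monitor, cams, hand_in gives the robot as it stands.
- The arm moves only by the tool drive_tool, never from a script. Its argument "plan" is text: rows parted by semicolons, each of 4 numbers parted by spaces: the shift along the world's x, y, z in mm, then the turn about the world's z in degrees. In form: tx ty tz turn; .... A call has 1 to 5 rows; each row shifts and turns the commanded pose from where the row before left it; what a row does not reach is not made up. A row lasts 1/12 s, in which the tool goes at most 41.7 mm and 7.16 degrees, less where a joint would pass 70% of its speed; a pose out of reach is approached as far as the arm can. A call is refused whole if a number of a shift passes 41.7 or a number of a turn 7.16, either way. A call with a gripper value outside its range is refused whole. "jaw" is the opening, from 0 (shut) to 1 (fully open), set as the call begins (left out, the last holds). The fingers move at their own pace and stop on an object; "force" is the grip in N (left out, the last holds). Time passes only in rows, so rows that do not move let the fingers close. It gives the time, the measured TCP pose, the force and the opening at its end, in the units of the state.
- monitor.get_obs(): the state, without advancing time (a new reading comes with each control period).
- cams.camera(name): name is "side" or "top" or "wrist"; returns the picture (480x640x3 uint8, blue, green, red); there is no depth.
- cams.calibration(name): a dict with "camera_matrix" (3x3 intrinsics, pixels), "extrinsics" (4x4, takes a point from camera to world coordinates). Camera axes: x right, y down, z forward; pixel columns grow to the right and rows downward; lengths in m; the calibration is good to about 2 mm. A picture is of the moment at which its call begins: read the wrist's pose just before it. calibration takes no time and is no camera call; for the wrist camera it gives the pose at the moment of the call.
- hand_in(): hands the job in, once; it reports no verdict.
The state is a dict: "clock": time; "q": joint angles; "dq": joint speeds; "tau": joint torques, N m; "ee_pos": TCP position; "orientation": TCP orientation; "contact_force": force on the tool from outside, world axes, zero at the start; "ft_torque": the same for the moment, N m; "gripper_width": finger opening in m.
Only numpy, scipy, OpenCV 4.12 (cv2) and the standard library are available. Lean on these libraries where they do the work, as an engineer would, in place of code of your own. Each camera call takes 0.05 s, during which the arm holds its last target.

## Task

Pack the service kit: take the four new parts, the ones with coloured dust caps, from the green mat and stand each upright on the floor of the tray insert that has the colour of its caps (valve in blue, regulator in red, manifold in yellow, filter in white). Leave the used valve and the used regulator, which have no coloured caps, standing where they are.

Things in the scene. Friction and masses are not known exactly. Their poses are not given: they have to be found in the camera images.
- valve_new_mid (a point): NEW solenoid valve with BLUE dust caps (a blue disc on top and a blue plug, 5 mm proud, at either y end of the base): 32 x 32 mm black coil (from 22 to 51 mm up, the place to grip) on an aluminium base 32 mm (its x) by 46 mm (its y) and 22 mm high, 55 mm tall in all. Stands upright and loose on the 3 mm thick green mat. The point is its centre, half-way up (27.5 mm above its underside), z axis up.
- regulator_new_mid (a point): NEW pressure regulator with RED dust caps (a red disc on top and a red plug, 5 mm proud, at either y end of the base): round black ribbed knob 33 mm in diameter (from 22 to 51 mm up, the place to grip) on a grey base 36 mm (its x) by 42 mm (its y) and 22 mm high, 55 mm tall in all. Stands upright and loose on the 3 mm thick green mat. The point is its centre, half-way up (27.5 mm above its underside), z axis up.
- manifold_new_mid (a point): NEW manifold with YELLOW dust caps (three in a row along its y on top, and a plug, 5 mm proud, at either y end): plain aluminium block 30 mm (its x, the way to grip) by 48 mm (its y) by 47 mm high, 55 mm tall with caps. Stands upright and loose on the 3 mm thick green mat. The point is its centre, half-way up (27.5 mm above its underside), z axis up.
- filter_new_mid (a point): NEW inline air filter with a WHITE dust cap on top: upright cylinder 36 mm in diameter at its upper collar (40 to 50 mm up), 33 to 34 mm below, black ends and a grey-blue bowl, 55 mm tall. Stands upright and loose on the 3 mm thick green mat. The point is its centre, half-way up (27.5 mm above its underside), z axis up.
- valve_used_mid (a point): USED solenoid valve without any coloured caps (small bare steel nut on top, dark open ports), not to be moved; otherwise the same as the new one: 32 x 32 mm black coil (from 22 to 51 mm up, the place to grip) on an aluminium base 32 mm (its x) by 46 mm (its y) and 22 mm high, 55 mm tall in all. Stands upright and loose on the 3 mm thick green mat. The point is its centre, half-way up (27.5 mm above its underside), z axis up.
- regulator_used_mid (a point): USED pressure regulator without any coloured caps (small bare steel screw on top, dark open ports), not to be moved; otherwise the same as the new one: round black ribbed knob 33 mm in diameter (from 22 to 51 mm up, the place to grip) on a grey base 36 mm (its x) by 42 mm (its y) and 22 mm high, 55 mm tall in all. Stands upright and loose on the 3 mm thick green mat. The point is its centre, half-way up (27.5 mm above its underside), z axis up.
- bin_blue: BLUE plastic insert, one of four in a 2 x 2 block (84 mm pitch, any order) inside a low fixed wooden tray (188 x 188 mm, walls 8 mm thick, 22 mm high): open square box 82 x 82 mm outside, 76 x 76 mm inside, fixed. Origin at the centre of its underside, 8 mm above the table; its floor is 3 mm and its rim 16 mm above the origin; x and y along its sides.
- bin_red: RED plastic insert, one of four in a 2 x 2 block (84 mm pitch, any order) inside a low fixed wooden tray (188 x 188 mm, walls 8 mm thick, 22 mm high): open square box 82 x 82 mm outside, 76 x 76 mm inside, fixed. Origin at the centre of its underside, 8 mm above the table; its floor is 3 mm and its rim 16 mm above the origin; x and y along its sides.
- bin_yellow: YELLOW plastic insert, one of four in a 2 x 2 block (84 mm pitch, any order) inside a low fixed wooden tray (188 x 188 mm, walls 8 mm thick, 22 mm high): open square box 82 x 82 mm outside, 76 x 76 mm inside, fixed. Origin at the centre of its underside, 8 mm above the table; its floor is 3 mm and its rim 16 mm above the origin; x and y along its sides.
- bin_white: WHITE plastic insert, one of four in a 2 x 2 block (84 mm pitch, any order) inside a low fixed wooden tray (188 x 188 mm, walls 8 mm thick, 22 mm high): open square box 82 x 82 mm outside, 76 x 76 mm inside, fixed. Origin at the centre of its underside, 8 mm above the table; its floor is 3 mm and its rim 16 mm above the origin; x and y along its sides.
Mind the look-alikes: they are no part of the job. What is shaped like the part that bears valve_new_mid but purple is not meant.

How it is judged:
At the end, for the whole second after the job is handed in: Each new part stands upright (within 0.15 rad) on the floor of the insert of its cap colour, its centre within 34 mm of the insert's centre in plan, and is at rest. The used valve and regulator stand upright (0.15 rad) within 20 mm of where they began (z of valve_new_mid in the frame of bin_blue between 0.025 and 0.036 m and angle between each of valve_new_mid, regulator_new_mid, manifold_new_mid, filter_new_mid, valve_used_mid, regulator_used_mid's own z axis and vertical below 0.15 rad and horizontal distance between valve_new_mid and bin_blue below 0.034 m and linear speed of each of valve_new, regulator_new, manifold_new, filter_new below 0.02 m/s and z of regulator_new_mid in the frame of bin_red between 0.025 and 0.036 m and horizontal distance between regulator_new_mid and bin_red below 0.034 m and z of manifold_new_mid in the frame of bin_yellow between 0.025 and 0.036 m and horizontal distance between manifold_new_mid and bin_yellow below 0.034 m and z of filter_new_mid in the frame of bin_white between 0.025 and 0.036 m and horizontal distance between filter_new_mid and bin_white below 0.034 m and distance of each of valve_used_mid, regulator_used_mid from where it was at the start of the episode below 0.02 m); the robot touches nothing.
It fails at once if the used valve is moved more than 20 mm or tipped (distance of valve_used_mid from where it was at the start of the episode above 0.02 m or angle between valve_used_mid's own z axis and vertical above 0.35 rad).
It fails at once if the used regulator is moved more than 20 mm or tipped (distance of regulator_used_mid from where it was at the start of the episode above 0.02 m or angle between regulator_used_mid's own z axis and vertical above 0.35 rad).
It also fails if it takes over 112 s, if anything falls off the work surface, if the arm or the gripper's body presses on something with over 40 N, if the wrist force passes 120 N, or if a joint passes its speed limit or range.

## Working session

There is one attempt and no reset: what is moved stays moved. The work goes in short steps, Python scripts to look and compute and a tool call to move; the robot and the scene stay as the last step left them, time stands still between calls to the robot, and variables do not carry over. Pictures are saved under pics/ and viewed, and the job is handed in when it is done.

Besides the shell and the picture viewer there is one more tool, called after "Call:" as name(argument=value, ...), one argument or row to a line, values as JSON. drive_tool: Moves the arm, as the interface text tells. Its arguments: {"type":"object","properties":{"plan":{"type":"string"},"jaw":{"type":"number"},"force":{"type":"number"}},"required":["plan"]}

```bash
mkdir -p pics; python3 - <<'E'
from bench import monitor,cams
import cv2,numpy as np
print(monitor.get_obs())
for n in ["top","side","wrist"]:
    c=cams.calibration(n); print(n,np.round(c["camera_matrix"],1).tolist(),np.round(c["extrinsics"],4).tolist())
    cv2.imwrite(f"pics/{n}0.png",cams.camera(n))
E
```

```text
{'clock': 0.0, 'q': array([ 1.07943527e+00,  4.91567448e-01,  1.55948706e+00,  1.60861391e-05,
        1.09165666e+00, -1.05617267e-01]), 'dq': array([-0.00193534,  0.00041596,  0.00139474, -0.00136547,  0.00097541,
       -0.00051107]), 'tau': array([-2.47695170e-03, -6.12673616e+01, -2.58168054e+01,  6.90575852e-02,
        4.84452350e-02, -1.20375644e-04]), 'ee_pos': array([0.23502172, 0.57885815, 0.21404389]), 'orientation': array([-3.14048187e+00, -1.32101930e-04,  2.75584136e+00]), 'contact_force': array([-0.2480891 ,  0.48059763,  1.07357224]), 'ft_torque': array([ 0.03453055, -0.01427472, -0.03539148]), 'gripper_width': 0.09517058080751743}
top [[587.3, 0.0, 316.5], [0.0, 587.3, 247.4], [0.0, 0.0, 1.0]] [[-0.0234, -0.9753, 0.2195, 0.3079], [-0.9997, 0.0237, -0.0014, -0.0116], [-0.0038, -0.2194, -0.9756, 1.0694], [0.0, 0.0, 0.0, 1.0]]
side [[567.0, 0.0, 307.7], [0.0, 567.0, 237.1], [0.0, 0.0, 1.0]] [[0.9559, -0.1619, 0.245, 0.289], [-0.2934, -0.5579, 0.7763, -0.7352], [0.011, -0.814, -0.5808, 0.6013], [0.0, 0.0, 0.0, 1.0]]
wrist [[336.9, 0.0, 314.7], [0.0, 336.9, 232.7], [0.0, 0.0, 1.0]] [[0.3759, 0.9013, 0.2152, 0.1753], [0.9267, -0.3653, -0.0884, 0.6031], [-0.001, 0.2327, -0.9726, 0.3838], [0.0, 0.0, 0.0, 1.0]]
```

View pics/top0.png

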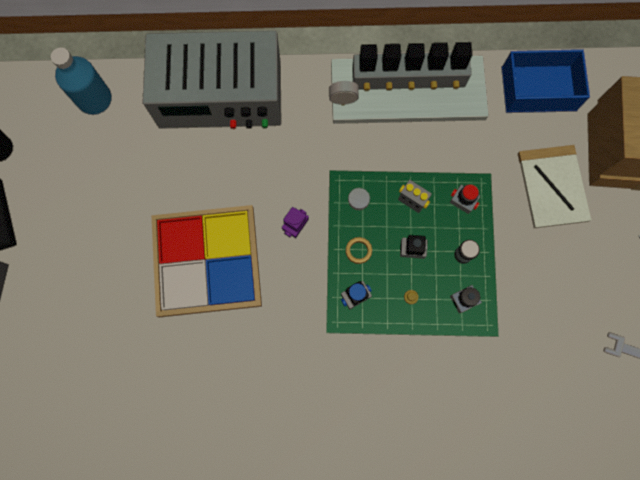

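View pics/side0.png

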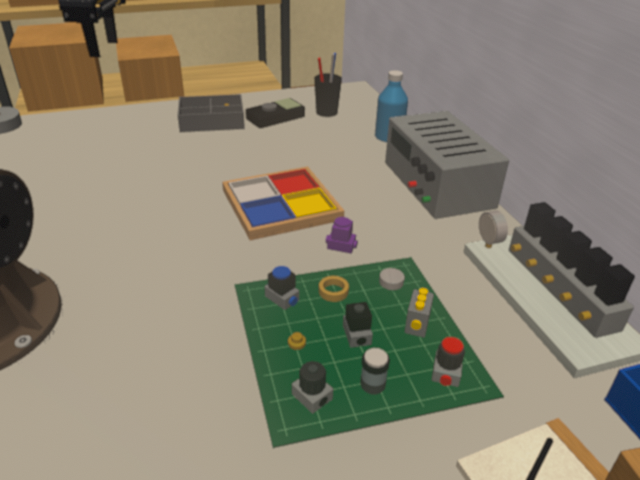

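View pics/wrist0.png

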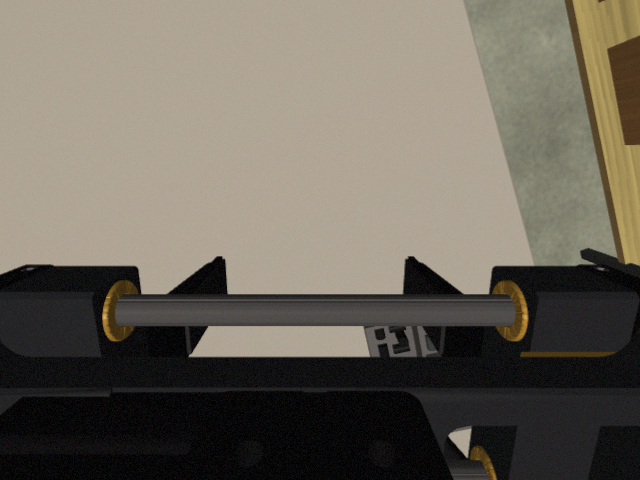

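The top view shows the tray at about (207,260) and the mat at (410,250). The parts are:
- Valves: blue-capped (357,293), bare-nut (414,246), purple look-alike off the mat (294,222).
- Regulators: red-capped (466,197), bare (468,298).
- Manifold (415,195) and filter (468,252).

I'll confirm these with enlarged crops.

```bash
python3 - <<'E'
import cv2
t=cv2.imread("pics/top0.png")
cv2.imwrite("pics/top0c.png",cv2.resize(t[165:340,325:500],None,fx=3.4,fy=3.4,interpolation=cv2.INTER_CUBIC))
cv2.imwrite("pics/top0t.png",cv2.resize(t[195:325,140:320],None,fx=4,fy=4,interpolation=cv2.INTER_CUBIC))
s=cv2.imread("pics/side0.png")
cv2.imwrite("pics/side0c.png",cv2.resize(s[255:435,235:495],None,fx=3,fy=3,interpolation=cv2.INTER_CUBIC))
E
```

```text
(no output)
```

View pics/top0c.png

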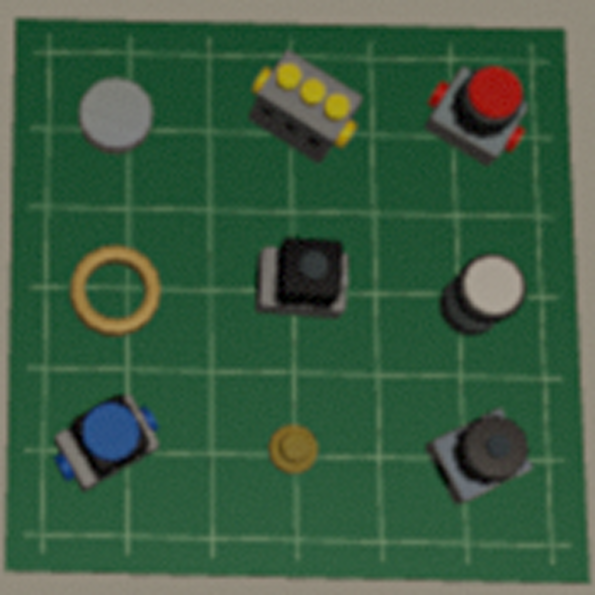

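View pics/top0t.png

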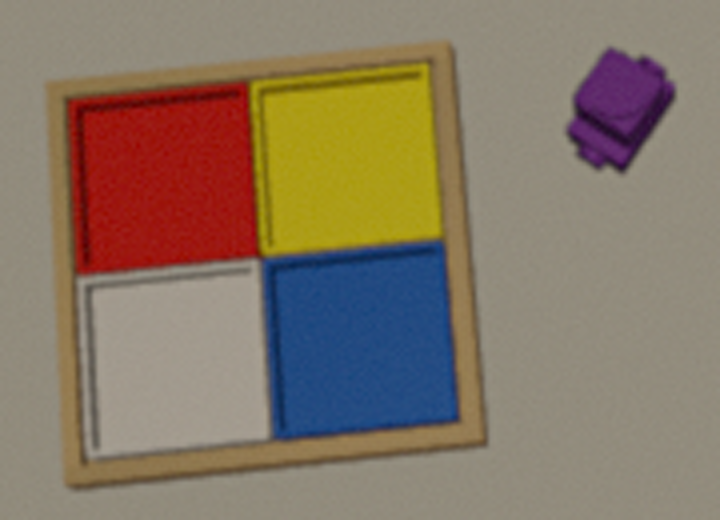

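View pics/side0c.png

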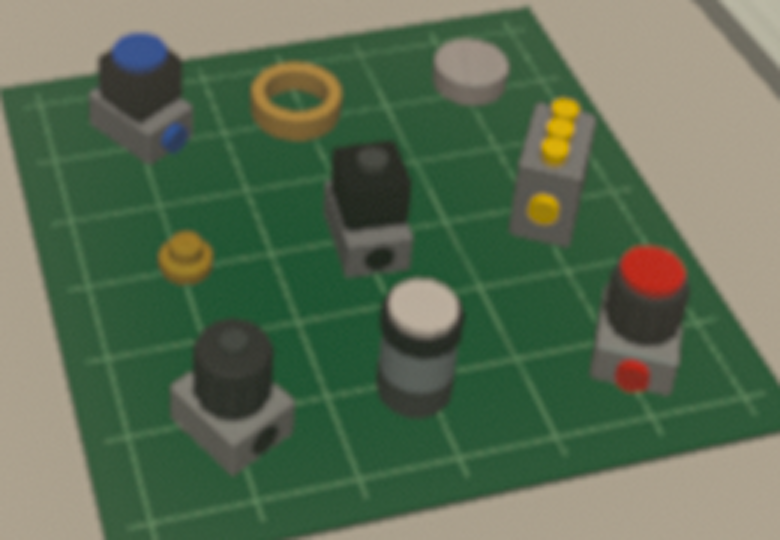

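```bash
cat > h.py <<'E'
import cv2,numpy as np
from bench import monitor,cams
def ray(n,uv,z,c=None):
    c=c or cams.calibration(n);K=c["camera_matrix"];T=c["extrinsics"]
    d=T[:3,:3]@np.linalg.solve(K,[uv[0],uv[1],1.]);o=T[:3,3]
    return o+d*(z-o[2])/d[2]
def proj(n,p):
    c=cams.calibration(n);T=np.linalg.inv(c["extrinsics"]);q=T[:3,:3]@np.asarray(p)+T[:3,3];q=c["camera_matrix"]@q;return q[:2]/q[2]
R={'blue':((95,120,60),(125,255,255)),'yellow':((22,150,90),(35,255,255)),'red':((0,150,90),(6,255,255))}
def blobs(img,col,roi,amin=6):
    h=cv2.cvtColor(img,cv2.COLOR_BGR2HSV);m=cv2.inRange(h,*R[col])
    if col=='red': m|=cv2.inRange(h,(174,150,90),(180,255,255))
    x0,y0,x1,y1=roi;k=np.zeros_like(m);k[y0:y1,x0:x1]=m[y0:y1,x0:x1]
    n,l,s,c=cv2.connectedComponentsWithStats(k)
    return [(int(s[i,4]),c[i]) for i in range(1,n) if s[i,4]>=amin]
E
python3 - <<'E'
from h import *
t=cv2.imread("pics/top0.png");s=cv2.imread("pics/side0.png")
for n,im,roi in (("top",t,(328,170,500,335)),("side",s,(235,255,495,435))):
  for col in R:
    for a,c in blobs(im,col,roi):
      print(n,col,a,np.round(c,1),"z58",np.round(ray(n,c,.058)[:2]*1000,1),"z14",np.round(ray(n,c,.014)[:2]*1000,1))
h=cv2.cvtColor(s,cv2.COLOR_BGR2HSV)
f={"top":(325+493/3.4,165+288/3.4),"side":(235+424/3,255+306/3)}
for n in f: print("filter",n,ray(n,f[n],.058)[:2]*1000)
f={"top":(325+315/3.4,165+265/3.4),"side":(235+373/3,255+160/3)}
for n in f: print("vused",n,ray(n,f[n],.058)[:2]*1000)
f={"top":(325+500/3.4,165+447/3.4),"side":(235+233/3,255+340/3)}
for n in f: print("rused",n,ray(n,f[n],.058)[:2]*1000)
# tray outer corners at z=.022 top
for p in [(47,83),(452,42),(487,443),(70,487)]:
  print("tray",ray("top",(140+p[0]/4,195+p[1]/4),.022)[:2]*1000)
for col in R:
  for a,c in blobs(t,col,(150,200,265,320),100): print(col,a,ray("top",c,.013)[:2]*1000)
E
```

```text
top blue 236 [357.  291.5] z58 [455.4 -81.6] z14 [461.8 -84.6]
top blue 16 [368.6 287.5] z58 [ 461.9 -101.9] z14 [ 468.6 -105.8]
top blue 25 [343.4 301.8] z58 [437.9 -57.4] z14 [443.6 -59.4]
top yellow 18 [401.4 187.8] z58 [ 642. -169.] z14 [ 656.5 -175.8]
top yellow 40 [409.3 187. ] z58 [ 643.2 -183.3] z14 [ 657.8 -190.7]
top yellow 39 [416.2 191.6] z58 [ 634.2 -195.2] z14 [ 648.4 -203.1]
top yellow 41 [423.4 196.1] z58 [ 625.5 -207.6] z14 [ 639.3 -216.2]
top yellow 23 [426.3 204. ] z58 [ 610.6 -211.8] z14 [ 623.8 -220.6]
top yellow 131 [410.9 296.8] z58 [ 444.  -174.4] z14 [ 449.9 -181.5]
top red 188 [470.2 191.9] z58 [ 631.3 -292.3] z14 [ 645.4 -304.5]
top red 17 [453.6 192.4] z58 [ 631.1 -262.5] z14 [ 645.2 -273.4]
top red 15 [475.9 205.3] z58 [ 605.8 -300.4] z14 [ 618.8 -313. ]
side blue 152 [281.  272.1] z58 [452.5 -85.1] z14 [465.8 -32.4]
side blue 41 [292.4 300.5] z58 [ 451.6 -151.6] z14 [ 464.8 -104.3]
side yellow 185 [421.2 298.2] z58 [ 630.6 -199.1] z14 [ 658.3 -155.7]
side yellow 82 [415.7 324.3] z58 [ 599.4 -245.3] z14 [ 624.6 -205.6]
side yellow 11 [290.  337.5] z58 [ 4
[... 164 characters left out ...]
183. ]
side yellow 45 [295.8 344.1] z58 [ 432.8 -234.3] z14 [ 444.4 -193.7]
side red 276 [452.  345.2] z58 [ 628.  -294.1] z14 [ 655.4 -258.4]
side red 86 [445.5 379.7] z58 [ 592.1 -343.2] z14 [ 616.6 -311.5]
filter top [ 524.78748249 -283.34732144]
filter side [ 525.0361554  -284.91883238]
vused top [ 539.24862292 -191.94302992]
vused side [ 537.33341944 -193.85852252]
rused top [ 441.94248421 -280.21937092]
rused side [ 441.55366799 -279.77330866]
tray [611.09286379 290.59238106]
tray [626.27493246 103.00444442]
tray [439.03176826  87.28595172]
tray [423.80473224 273.19292205]
blue 2032 [489.19974    146.96399631]
yellow 2032 [574.76577493 153.61839403]
red 1968 [567.40725721 239.11254175]
```

Confirmed in the crops: the blue-capped valve is at top (357,291), the red-capped regulator at (470,192), the manifold at (416,192) and the white-capped filter at (470,250). The used valve (418,243) and used regulator (472,296) have bare tops, and the purple part is off the mat. The insert order is red top-left, yellow top-right, white bottom-left, blue bottom-right. I'll start with the valve.

Call:
drive_tool(
  plan="40 -38 0 -4; 40 -38 0 -4; 40 -38 0 -4; 40 -38 0 -4; 40 -38 0 -4",
  jaw=0.6,
  force=25,
)

```text
clock: 0.57
ee_pos: [0.3872, 0.4341, 0.2145]
orientation: [-3.141, 0.0, 2.404]
contact_force: [0.9, 1.2, 0.7]
gripper_width: 0.0673
```

Call:
drive_tool(
  plan="4 -40 0 -4; 4 -40 0 -4; 4 -40 0 -4; 4 -40 0 -4; 4 -40 0 -4",
)

```text
clock: 0.98
ee_pos: [0.4059, 0.2338, 0.2146]
orientation: [-3.141, 0.0, 2.054]
contact_force: [1.7, -0.8, -0.3]
gripper_width: 0.0571
```

Call:
drive_tool(
  plan="0 -40 -8 0; 0 -40 -8 0; 0 -40 -8 0; 0 -40 -8 0; 0 -40 -8 0",
)

```text
clock: 1.4
ee_pos: [0.4057, 0.0339, 0.1744]
orientation: [3.141, 0.0, 2.058]
contact_force: [1.6, -0.4, 0.0]
gripper_width: 0.0569
```

Call:
drive_tool(
  plan="16 -39 -12 0; 16 -39 -12 0; 17 -39 -10 0; 0 0 0 0; 0 0 0 0",
)

```text
clock: 1.82
ee_pos: [0.4529, -0.0773, 0.1415]
orientation: [-3.141, -0.001, 2.054]
contact_force: [-1.5, 0.1, -0.1]
gripper_width: 0.0572
```

```bash
python3 - <<'E'
from h import *
for n in ("wrist","top"): cv2.imwrite(f"pics/{n}1.png",cams.camera(n))
o=monitor.get_obs();print(o['ee_pos'],o['orientation'])
for p in ([.4545,-.083,.058],[.4545,-.083,.025]): print(proj("wrist",p))
E
```

```text
[ 0.45232734 -0.0752966   0.14222387] [-3.14114351e+00 -6.69066286e-04  2.05738400e+00]
[312.44074082 247.04360463]
[312.73295012 236.75551846]
```

View pics/wrist1.png

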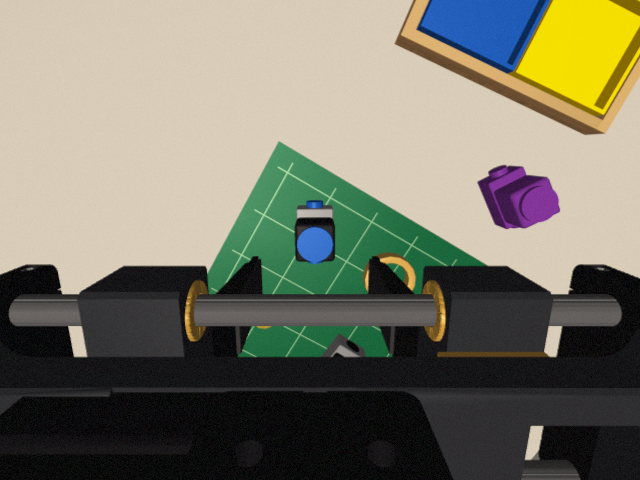

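View pics/top1.png

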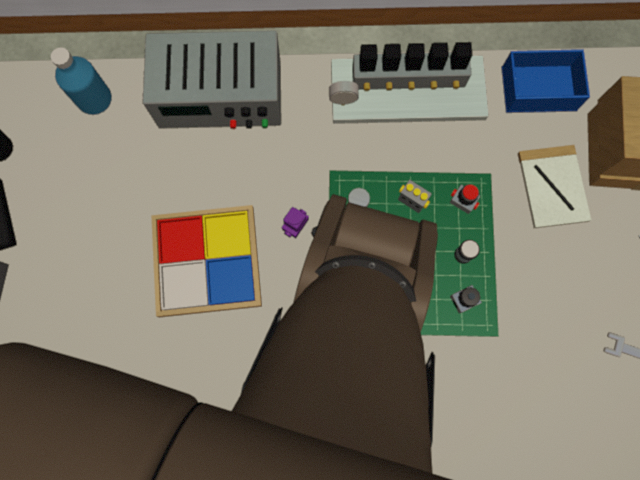

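The wrist view shows the blue cap at (315,244), against a predicted (312,247), and it is square to the fingers. I'll descend.

Call:
drive_tool(
  plan="2 -8 -25 0; 0 0 -32 0; 0 0 -32 0; 0 0 -20 0; 0 0 -12 0",
)

```text
clock: 2.33
ee_pos: [0.4538, -0.082, 0.0198]
orientation: [-3.14, -0.002, 2.06]
contact_force: [-0.0, -0.3, -0.6]
gripper_width: 0.0569
```

Call:
drive_tool(
  plan="0 0 0 0; 0 0 0 0; 0 0 0 0; 0 0 0 0; 0 0 0 0",
  jaw=0.2,
)

```text
clock: 2.75
ee_pos: [0.4553, -0.0836, 0.0224]
orientation: [3.14, 0.001, 2.058]
contact_force: [0.1, 3.4, 8.2]
gripper_width: 0.0321
```

Call:
drive_tool(
  plan="0 0 20 0; 0 0 30 0; 6 25 20 -3; 6 38 0 -4; 6 38 0 -4",
)

```text
clock: 3.17
ee_pos: [0.4736, 0.0179, 0.0932]
orientation: [3.138, 0.001, 1.86]
contact_force: [-0.0, -1.0, -1.6]
gripper_width: 0.0318
```

Call:
drive_tool(
  plan="6 38 0 -4; 6 38 0 -4; 2 38 0 -4; 0 12 0 0; 0 0 0 0",
)

```text
clock: 3.58
ee_pos: [0.4866, 0.1458, 0.0918]
orientation: [3.141, -0.0, 1.66]
contact_force: [-0.0, -0.7, -1.3]
gripper_width: 0.0318
```

Call:
drive_tool(
  plan="0 -2 -25 0; 0 0 -20 0; 0 0 -9 0; 0 0 -4 0; 0 0 -3 0",
)

```text
clock: 4.0
ee_pos: [0.4869, 0.1405, 0.0303]
orientation: [-3.141, 0.0, 1.656]
contact_force: [-8.1, 0.0, 32.6]
gripper_width: 0.0318
```

Call:
drive_tool(
  plan="0 0 0 0; 0 0 0 0",
)

```text
clock: 4.17
ee_pos: [0.4873, 0.1409, 0.031]
orientation: [3.14, -0.0, 1.656]
contact_force: [0.1, -0.4, -1.5]
gripper_width: 0.0316
```

Call:
drive_tool(
  plan="0 0 0 0; 0 0 0 0; 0 0 0 0; 0 0 30 0; 0 0 35 0",
  jaw=0.6,
)

```text
clock: 4.58
ee_pos: [0.4858, 0.141, 0.0946]
orientation: [-3.137, 0.0, 1.656]
contact_force: [0.5, 0.6, 0.6]
gripper_width: 0.0555
```

Call:
drive_tool(
  plan="16 -37 25 -5; 16 -37 10 -5; 16 -37 5 -5; 16 -37 0 -5; 16 -37 0 -5",
)

```text
clock: 5.0
ee_pos: [0.5656, -0.0411, 0.1333]
orientation: [3.14, -0.0, 1.216]
contact_force: [0.9, 0.4, -1.0]
gripper_width: 0.057
```

Call:
drive_tool(
  plan="16 -37 0 -5; 16 -37 0 -5; 16 -37 0 -5; 16 -37 0 0; 0 0 0 0",
)

```text
clock: 5.42
ee_pos: [0.6308, -0.1935, 0.1322]
orientation: [3.139, 0.0, 0.954]
contact_force: [-0.4, 0.8, -0.4]
gripper_width: 0.057
```

```bash
python3 - <<'E'
from h import *
for n in ("wrist","top"): cv2.imwrite(f"pics/{n}2.png",cams.camera(n))
o=monitor.get_obs();print(o['ee_pos'],o['orientation'])
im=cv2.imread("pics/wrist2.png")
for a,c in blobs(im,'yellow',(0,0,640,480)): print(a,c,ray("wrist",c,.058)[:2])
for p in ([.633,-.1965,.058],): print(proj("wrist",p))
E
```

```text
[ 0.62868321 -0.18840795  0.13181314] [-3.14108979e+00  3.91364960e-05  9.56212325e-01]
129 [550.4496124   11.94573643] [ 0.84045479 -0.15140164]
112 [578.04464286  68.36607143] [ 0.8406808  -0.19234558]
103 [603.09708738 121.45631068] [ 0.8403956  -0.23329196]
94 [627.03191489 170.5106383 ] [ 0.84057041 -0.27408019]
151 [319.54304636 200.02649007] [ 0.64977721 -0.16542339]
735 [319.8122449  239.45306122] [ 0.63296227 -0.18979311]
[324.97472625 246.48990461]
```

View pics/wrist2.png

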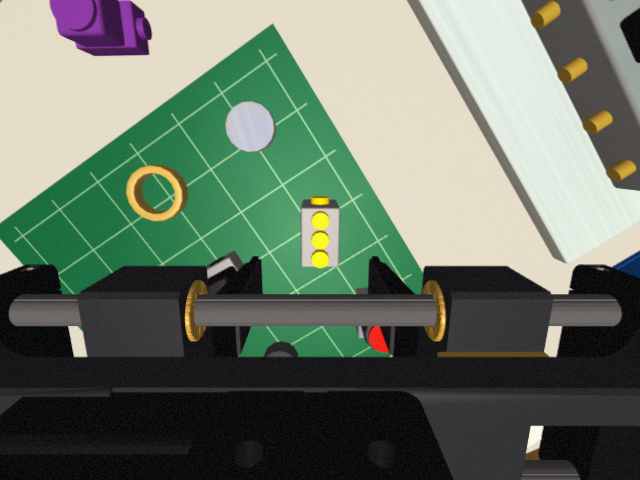

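View pics/top2.png

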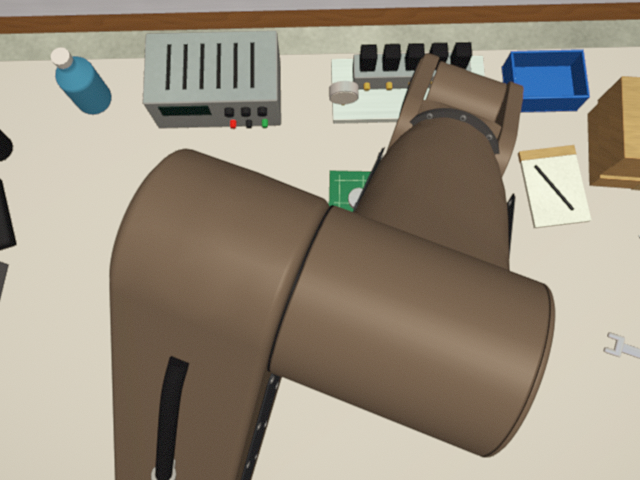

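The wrist view shows the manifold's caps in a vertical line at (320,220–260), square to the fingers. I'll descend partway and re-check the pose.

Call:
drive_tool(
  plan="5 -8 -25 0; 0 0 -25 0; 0 0 0 0; 0 0 0 0",
)

```text
clock: 5.85
ee_pos: [0.6332, -0.1937, 0.0819]
orientation: [-3.139, 0.0, 0.959]
contact_force: [-0.4, -0.0, 0.0]
gripper_width: 0.057
```

Call:
drive_tool(
  plan="0 -1 -25 0; 0 0 -22 0; 0 0 -14 0; 0 0 0 0; 0 0 0 0",
)

```text
clock: 6.27
ee_pos: [0.6342, -0.1959, 0.0221]
orientation: [3.141, -0.0, 0.959]
contact_force: [-0.1, -0.5, -0.4]
gripper_width: 0.057
```

Call:
drive_tool(
  plan="0 0 0 0; 0 0 0 0; 0 0 0 0; 0 0 0 0; 0 0 0 0",
  jaw=0.2,
)

```text
clock: 6.68
ee_pos: [0.6341, -0.1963, 0.0218]
orientation: [3.141, -0.0, 0.958]
contact_force: [-0.2, 0.5, 6.2]
gripper_width: 0.0301
```

Call:
drive_tool(
  plan="0 0 20 0; 0 0 35 0; 0 0 30 0; -7 38 0 4; -7 38 0 4",
)

```text
clock: 7.1
ee_pos: [0.6204, -0.1211, 0.1081]
orientation: [3.138, -0.001, 1.098]
contact_force: [-0.0, 0.5, -2.2]
gripper_width: 0.0297
```

Call:
drive_tool(
  plan="-7 38 0 4; -7 38 0 4; -7 38 0 4; -7 38 0 4; -7 38 0 4",
)

```text
clock: 7.52
ee_pos: [0.5842, 0.0714, 0.1064]
orientation: [3.141, -0.0, 1.45]
contact_force: [0.9, 0.3, -1.6]
gripper_width: 0.0298
```

Call:
drive_tool(
  plan="-7 38 0 6; -8 38 0 6; 0 4 0 0; 0 0 0 0; 0 0 0 0",
)

```text
clock: 7.93
ee_pos: [0.5699, 0.1497, 0.1063]
orientation: [3.141, 0.0, 1.656]
contact_force: [0.3, 0.8, -1.3]
gripper_width: 0.0299
```

Descend to about 30.5 (21.8 + 8 + a little).

Call:
drive_tool(
  plan="0 0 -30 0; 0 0 -25 0; 0 0 -14 0; 0 0 -4 0; 0 0 -2 0",
)

```text
clock: 8.35
ee_pos: [0.57, 0.1484, 0.0306]
orientation: [-3.14, 0.0, 1.654]
contact_force: [0.0, -0.2, -0.5]
gripper_width: 0.0299
```

Call:
drive_tool(
  plan="0 0 0 0; 0 0 0 0",
)

```text
clock: 8.52
ee_pos: [0.5706, 0.1493, 0.0322]
orientation: [3.14, -0.0, 1.655]
contact_force: [0.5, 1.3, -1.7]
gripper_width: 0.0298
```

Call:
drive_tool(
  plan="0 0 -1.5 0; 0 0 0 0; 0 0 0 0; 0 0 0 0",
)

```text
clock: 8.85
ee_pos: [0.57, 0.1498, 0.0301]
orientation: [3.141, -0.0, 1.656]
contact_force: [-0.2, -0.5, -0.7]
gripper_width: 0.0294
```

Call:
drive_tool(
  plan="0 0 0 0; 0 0 0 0; 0 0 0 0; 0 0 30 0; 0 0 35 0",
  jaw=0.6,
)

```text
clock: 9.27
ee_pos: [0.5687, 0.1496, 0.0936]
orientation: [-3.137, 0.0, 1.656]
contact_force: [0.2, 0.0, 0.7]
gripper_width: 0.0556
```

Call:
drive_tool(
  plan="5 -37 25 -4; 5 -37 10 -4; 5 -37 5 -4; 5 -37 0 -4; 5 -37 0 -4",
)

```text
clock: 9.68
ee_pos: [0.5947, -0.0342, 0.1337]
orientation: [3.14, -0.0, 1.304]
contact_force: [1.2, 1.0, -0.1]
gripper_width: 0.0569
```

Call:
drive_tool(
  plan="5 -37 0 -4; 5 -37 0 -4; 5 -37 0 -4; 5 -37 0 -4; 5 -37 0 -2",
)

```text
clock: 10.1
ee_pos: [0.6195, -0.2194, 0.133]
orientation: [3.141, -0.0, 0.989]
contact_force: [-0.2, 0.0, -0.6]
gripper_width: 0.0574
```

Call:
drive_tool(
  plan="5 -37 0 0; 5 -35 0 0; 0 0 0 0; 0 0 0 0; 0 0 0 0",
)

```text
clock: 10.52
ee_pos: [0.6292, -0.2891, 0.1327]
orientation: [-3.141, -0.0, 0.993]
contact_force: [0.6, 0.4, -0.2]
gripper_width: 0.0573
```

```bash
python3 - <<'E'
from h import *
o=monitor.get_obs();print(o['ee_pos'],o['orientation'])
for p in ([.630,-.293,.058],[.630,-.293,.003]): print(proj("wrist",p))
c=cams.calibration("wrist");im=cams.camera("wrist")
cv2.imwrite(f"pics/wrist3.png",im)
for a,b in blobs(im,'red',(0,0,640,480)): print(a,b,ray("wrist",b,.058,c)[:2],ray("wrist",b,.014,c)[:2])
E
```

```text
[ 0.62920906 -0.28914258  0.13266034] [-3.14083439e+00 -9.44761557e-05  9.92713045e-01]
[317.77913929 244.49822162]
[317.35066332 228.32476105]
122 [319.1557377  203.66393443] [ 0.64769355 -0.26757653] [ 0.64448532 -0.27342828]
1009 [319.432111   242.32210109] [ 0.63196355 -0.292255  ] [ 0.62592314 -0.30255012]
```

View pics/wrist3.png

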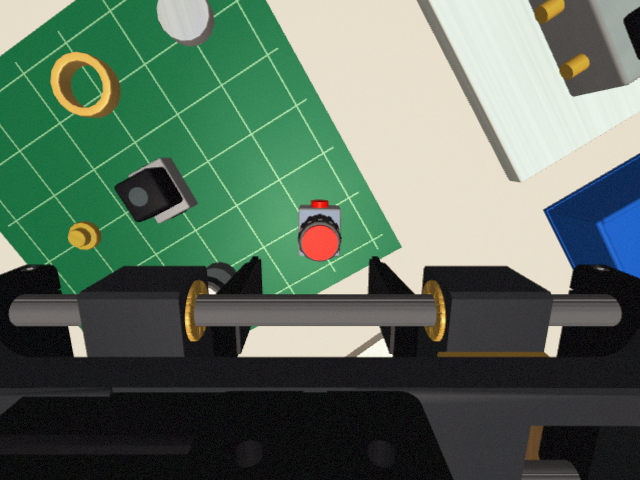

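The red cap is at (319,242), within 2 mm of the prediction. I'll descend to TCP z ≈ 30 so the fingertips stay above the base.

Call:
drive_tool(
  plan="2 -3.5 -30 0; 0 0 -32 0; 0 0 -25 0; 0 0 -15 0; 0 0 0 0",
)

```text
clock: 10.98
ee_pos: [0.6302, -0.2907, 0.0277]
orientation: [-3.136, 0.0, 0.995]
contact_force: [-0.0, 0.2, 0.3]
gripper_width: 0.0573
```

Call:
drive_tool(
  plan="0 0 0 0; 0 0 0 0; 0 0 0 0; 0 0 0 0; 0 0 0 0",
  jaw=0.2,
)

```text
clock: 11.4
ee_pos: [0.632, -0.2931, 0.0323]
orientation: [3.14, -0.0, 0.993]
contact_force: [-0.2, 1.1, 5.3]
gripper_width: 0.0325
```

Call:
drive_tool(
  plan="0 0 20 0; 0 0 35 0; 0 0 33 0; -4 36 4 3; -4 37 0 3",
)

```text
clock: 11.82
ee_pos: [0.6241, -0.2212, 0.1258]
orientation: [3.136, -0.0, 1.097]
contact_force: [0.6, 1.7, -1.9]
gripper_width: 0.0326
```

Call:
drive_tool(
  plan="-5 38 0 3; -5 38 0 3; -5 38 0 3; -5 38 0 3; -5 38 0 3",
)

```text
clock: 12.23
ee_pos: [0.598, -0.0284, 0.1234]
orientation: [3.141, -0.0, 1.362]
contact_force: [2.6, -1.5, -2.4]
gripper_width: 0.0326
```

Call:
drive_tool(
  plan="-5 38 0 3; -5 38 0 3; -5 38 0 3; -5 38 0 3; -5 38 0 3",
)

```text
clock: 12.65
ee_pos: [0.573, 0.1617, 0.1234]
orientation: [3.141, -0.0, 1.624]
contact_force: [1.1, -1.3, -0.9]
gripper_width: 0.0327
```

Call:
drive_tool(
  plan="-5 38 0 2; -5 36 0 0; 0 0 0 0; 0 0 0 0; 0 0 0 0",
)

```text
clock: 13.07
ee_pos: [0.5634, 0.2337, 0.1231]
orientation: [3.141, 0.0, 1.657]
contact_force: [0.4, -0.0, -1.6]
gripper_width: 0.0324
```

Call:
drive_tool(
  plan="0 0 -30 0; 0 0 -28 0; 0 0 -17 0; 0 0 -5 0; 0 0 -2 0",
)

```text
clock: 13.48
ee_pos: [0.5635, 0.2326, 0.0404]
orientation: [-3.14, 0.0, 1.655]
contact_force: [0.0, -0.6, -0.7]
gripper_width: 0.0326
```

Call:
drive_tool(
  plan="0 0 0 0; 0 0 0 0; 0 0 0 0",
)

```text
clock: 13.73
ee_pos: [0.5642, 0.2339, 0.0422]
orientation: [3.14, -0.0, 1.656]
contact_force: [-1.2, -0.2, -1.5]
gripper_width: 0.0325
```

Call:
drive_tool(
  plan="0 0 -1.5 0; 0 0 0 0; 0 0 0 0; 0 0 0 0",
)

```text
clock: 14.07
ee_pos: [0.564, 0.2341, 0.0402]
orientation: [3.14, -0.0, 1.656]
contact_force: [0.3, 0.0, 6.0]
gripper_width: 0.0325
```

Call:
drive_tool(
  plan="0 0 0 0; 0 0 0 0; 0 0 0 0; 0 0 35 0; 0 0 35 0",
  jaw=0.6,
)

```text
clock: 14.48
ee_pos: [0.5624, 0.2337, 0.1084]
orientation: [-3.137, 0.001, 1.656]
contact_force: [0.8, 0.7, 1.1]
gripper_width: 0.056
```

Call:
drive_tool(
  plan="-3 -38 25 -4; -3 -38 0 -4; -3 -38 0 -4; -3 -38 0 -4; -3 -38 0 -4",
)

```text
clock: 14.9
ee_pos: [0.5482, 0.0458, 0.1324]
orientation: [3.141, -0.0, 1.304]
contact_force: [1.2, -0.6, -0.0]
gripper_width: 0.0569
```

Call:
drive_tool(
  plan="-3 -38 0 -4; -3 -38 0 -4; -3 -38 0 -4; -3 -38 0 -4; -3 -38 0 -4",
)

```text
clock: 15.32
ee_pos: [0.5332, -0.1445, 0.1323]
orientation: [-3.141, 0.0, 0.955]
contact_force: [0.9, -0.1, -0.9]
gripper_width: 0.0568
```

Call:
drive_tool(
  plan="-3 -38 0 -5; -3 -38 0 0; -3 -38 0 0; 0 -24 0 0; 0 0 0 0",
)

```text
clock: 15.73
ee_pos: [0.5244, -0.2851, 0.132]
orientation: [3.141, 0.0, 0.867]
contact_force: [-0.8, -0.4, 0.8]
gripper_width: 0.0571
```

Call:
drive_tool(
  plan="0 0 0 0; 0 0 0 0; 0 0 0 0",
)

```text
clock: 15.98
ee_pos: [0.5248, -0.2795, 0.1323]
orientation: [-3.141, -0.0, 0.872]
contact_force: [0.5, 0.5, -0.2]
gripper_width: 0.0572
```

```bash
python3 - <<'E'
from h import *
o=monitor.get_obs();print(o['ee_pos'],o['orientation'])
for p in ([.525,-.284,.058],[.525,-.284,.003]): print(proj("wrist",p))
c=cams.calibration("wrist");im=cams.camera("wrist")
cv2.imwrite(f"pics/wrist4.png",im);cv2.imwrite("pics/top4.png",cams.camera("top"))
for n in range(2): pass
g=cv2.inRange(im,(190,190,190),(255,255,255));k=np.zeros_like(g);k[190:262,255:380]=g[190:262,255:380]
n,l,s,ce=cv2.connectedComponentsWithStats(k)
for i in range(1,n):
  if s[i,4]>100: print(s[i],ce[i],ray("wrist",ce[i],.058,c)[:2])
E
```

```text
[ 0.52482081 -0.27952943  0.13227228] [-3.14113493e+00 -4.64126228e-05  8.71976986e-01]
[318.08721222 245.38508978]
[317.58748597 229.03316052]
[ 301  224   39   38 1137] [319.90853122 242.59190853] [ 0.52744125 -0.2832089 ]
```

View pics/wrist4.png

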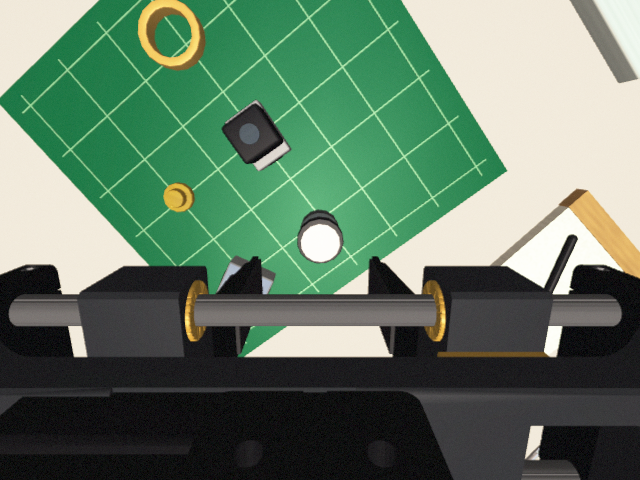

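View pics/top4.png

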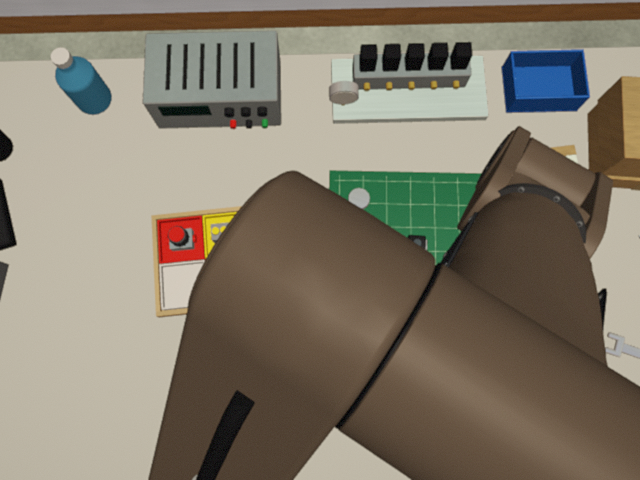

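The filter's white cap is at (320,243), again within 2 mm. The top view shows the regulator upright in red and the manifold in yellow. I'll descend to grip the collar.

Call:
drive_tool(
  plan="2 -4 -30 0; 0 0 -32 0; 0 0 -25 0; 0 0 -14 0; 0 0 0 0",
)

```text
clock: 16.5
ee_pos: [0.5257, -0.2831, 0.0285]
orientation: [-3.137, 0.0, 0.872]
contact_force: [-1.2, 0.1, -0.8]
gripper_width: 0.0569
```

Call:
drive_tool(
  plan="0 0 0 0; 0 0 0 0; 0 0 0 0; 0 0 0 0; 0 0 0 0",
  jaw=0.2,
)

```text
clock: 16.92
ee_pos: [0.5272, -0.285, 0.0325]
orientation: [3.14, -0.0, 0.871]
contact_force: [-0.2, 1.1, 5.7]
gripper_width: 0.0349
```

Call:
drive_tool(
  plan="0 0 20 0; 0 0 35 0; 0 0 35 0; -3 36 5 3; -3 36 0 3",
)

```text
clock: 17.33
ee_pos: [0.5215, -0.2136, 0.1291]
orientation: [3.136, -0.0, 0.975]
contact_force: [0.6, -0.2, -1.2]
gripper_width: 0.0356
```

Call:
drive_tool(
  plan="-3 37 0 3; -3 37 0 3; -3 37 0 3; -3 37 0 3; -3 37 0 3",
)

```text
clock: 17.75
ee_pos: [0.5053, -0.0262, 0.1267]
orientation: [3.141, -0.0, 1.24]
contact_force: [1.5, 0.2, -1.5]
gripper_width: 0.0354
```

Call:
drive_tool(
  plan="-3 37 0 3; -3 37 0 3; -4 37 0 3; -4 37 0 3; -4 37 0 3",
)

```text
clock: 18.17
ee_pos: [0.4873, 0.159, 0.1267]
orientation: [3.141, -0.0, 1.502]
contact_force: [1.5, -0.3, -1.9]
gripper_width: 0.0352
```

Call:
drive_tool(
  plan="-4 37 0 3; -4 34 0 3; 0 0 0 3; 0 0 0 0; 0 0 0 0",
)

```text
clock: 18.58
ee_pos: [0.4796, 0.2282, 0.1264]
orientation: [3.141, 0.0, 1.655]
contact_force: [-0.9, 0.0, -0.9]
gripper_width: 0.0353
```

Call:
drive_tool(
  plan="0 0 -30 0; 0 0 -28 0; 0 0 -19 0; 0 0 -5 0; 0 0 -2 0",
)

```text
clock: 19.0
ee_pos: [0.4797, 0.2271, 0.0417]
orientation: [-3.14, 0.0, 1.654]
contact_force: [0.7, -0.1, -0.4]
gripper_width: 0.0354
```

Call:
drive_tool(
  plan="0 0 0 0; 0 0 0 0; 0 0 0 0; 0 0 -1 0; 0 0 0 0",
)

```text
clock: 19.42
ee_pos: [0.48, 0.2283, 0.0419]
orientation: [3.141, -0.0, 1.656]
contact_force: [-0.4, 0.2, -0.6]
gripper_width: 0.0352
```

```bash
python3 - <<'E'
from h import *
o=monitor.get_obs();print(o['ee_pos'],o['contact_force'])
im=cams.camera("side");cv2.imwrite("pics/side5.png",cv2.resize(im[130:260,200:400],None,fx=4,fy=4,interpolation=cv2.INTER_CUBIC))
E
```

```text
[0.47998558 0.22830373 0.04185917] [-0.43451522  0.20316793 -0.60163601]
```

View pics/side5.png

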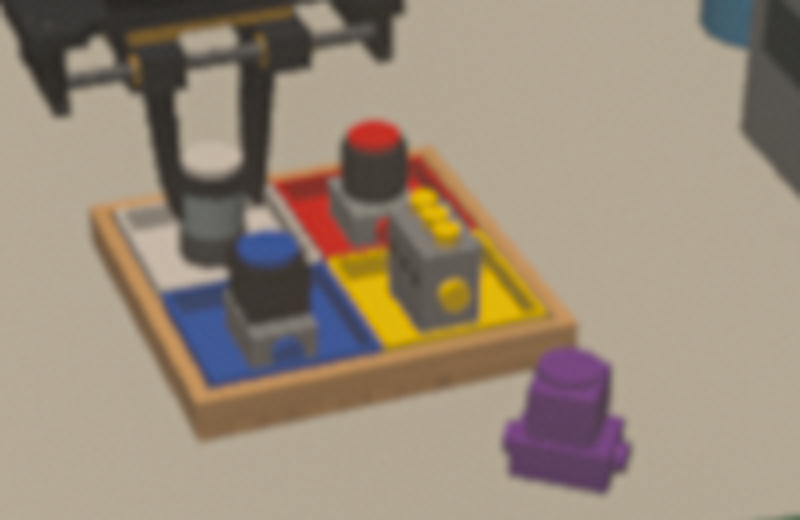

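All four parts look upright in the right inserts, with the filter still held just above the white floor. I'll touch down, release, and retreat back and up.

Call:
drive_tool(
  plan="0 0 -1 0; 0 0 -0.5 0; 0 0 0 0; 0 0 0 0",
)

```text
clock: 19.8
ee_pos: [0.4799, 0.2284, 0.0404]
orientation: [3.141, -0.0, 1.656]
contact_force: [-2.1, -0.8, 7.2]
gripper_width: 0.0349
```

Call:
drive_tool(
  plan="0 0 0 0; 0 0 0 0; 0 0 0 0; 0 0 30 0; 0 0 35 0",
  jaw=0.6,
)

```text
clock: 20.22
ee_pos: [0.4787, 0.2278, 0.1037]
orientation: [-3.137, 0.001, 1.656]
contact_force: [0.4, 0.3, 0.5]
gripper_width: 0.0568
```

Call:
drive_tool(
  plan="0 15 35 0; -10 40 10 0; -20 36 0 0; -20 36 0 0; -20 36 0 0",
)

```text
clock: 20.63
ee_pos: [0.409, 0.3919, 0.15]
orientation: [3.141, -0.0, 1.656]
contact_force: [0.4, -0.3, -0.8]
gripper_width: 0.0572
```

Call:
drive_tool(
  plan="-20 36 0 0; -20 36 0 0; -20 36 0 0; 0 0 0 0; 0 0 0 0",
)

```text
clock: 21.05
ee_pos: [0.3485, 0.4998, 0.1491]
orientation: [-3.141, 0.0, 1.66]
contact_force: [1.1, -0.6, -0.1]
gripper_width: 0.0569
```

```bash
python3 - <<'E'
from h import *
t=cams.camera("top");s=cams.camera("side")
cv2.imwrite("pics/top6.png",t);cv2.imwrite("pics/side6.png",s)
o=monitor.get_obs();print(o['clock'],o['ee_pos'])
for n,im,roi in (("top",t,(150,200,265,320)),):
  for p in ((.4865,.1432),(.5635,.2338),(.5703,.15),(.4797,.227)): print(proj("top",(*p,.066)),proj("side",(*p,.066)))
E
```

```text
21.15 [0.35005568 0.49795762 0.14932569]
[227.0082589  276.09835658] [266.93038158 190.13678681]
[176.0264518  234.22294344] [293.73641415 162.23913223]
[223.63261359 229.3612759 ] [309.42789095 182.04957495]
[178.5463856  281.12217084] [253.31110043 169.39937136]
```

View pics/top6.png

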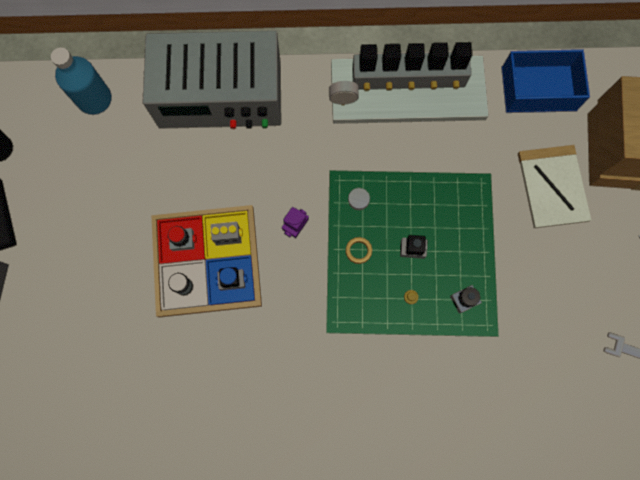

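View pics/side6.png

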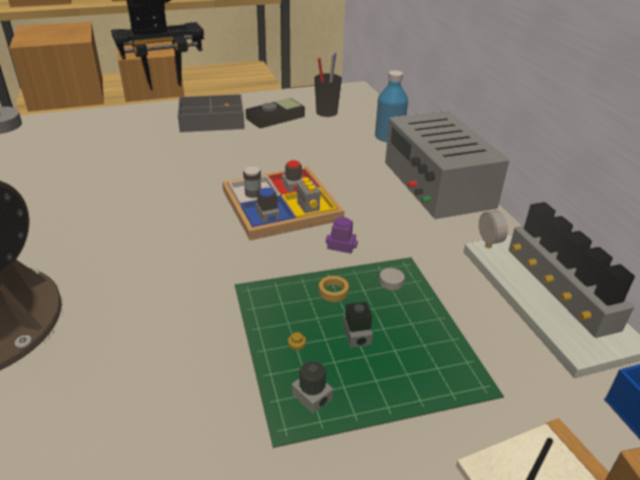

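All four new parts stand centred in their own inserts, with caps at top-view pixels (229,277), (178,236), (225,231) and (179,283). The used valve (414,246) and used regulator (468,298) have not moved, and the gripper is clear of everything.

```bash
python3 -c "
from bench import hand_in
print(hand_in())"
```

```text
the job is handed in; nothing more can be done
None
```

All four new parts are packed and the job is handed in, at about 21 s of the 112 s allowed. The blue-capped valve, yellow-capped manifold, red-capped regulator and white-capped filter each went into the insert of their cap colour.

- **Placement:** the last top and side pictures show all four upright. By eye, their caps lie within about 4 pixels (7 mm) of the insert centres, against the 34 mm limit.
- **Used parts:** the used valve and used regulator show in the same pixels as at the start. The purple look-alike was not touched.
- **Contact forces:** the valve touched down with a brief 33 N wrist reading, the highest seen. The other parts were set down at under 10 N.
- **Disagreements:** the first wrist-camera estimate of the manifold was about 6 mm off, because the arm was still settling when the picture was taken. I corrected for it before gripping. No other check failed.

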